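# Load the filter cube into the free slider seat and bring it into the light path

## Robot

A 7-joint arm with a two-finger parallel gripper is mounted at the origin on a cart in front of the work surface, level with it; the furniture and walls round the work are solid. World frame = base frame: x ahead of the robot, y to its left, z up, the work surface at z = 0. Lengths are in m, angles in rad, forces in N, time in s.
With the tool pointing down it reaches from about 0.425 to 0.925 m from the base axis. Payload 6.8 kg.
Tool frame: the origin (TCP) lies on the centre line of the jaws, within the pads' length; the fingertips stand 25 mm ahead of it and the grasp point (between the pads) lies 6 mm ahead of it; z points along the fingers, y is the line along which they close (so a half turn about z gives the same grasp; the last joint's range is limited). The gripper opens to 85 mm and grips with 20 to 120 N. Pads are 22 mm wide; open, the fingers measure 114 mm over their backs; the gripper's body (76 mm by 85 mm) begins 54 mm behind the grasp point. The pads swing forward as they close: fully open they stand 13 mm farther back than shut.
Start: joints at [-1.381, 0.477, 0.022, 1.555, -0.011, 1.109, -0.083], TCP at [0.198, 0.645, 0.256] pointing down, gripper open.
Joint ranges: [-2.96, 2.96], [-0.34, 2.1], [-1.41, 1.46], [0.24, 2.44], [-1.37, 4.51], [0.17, 1.92], [-2.96, 2.96]. Speed limits (rad/s): [2.39, 2.39, 3.14, 3.14, 3.14, 3.14, 3.14].

## Interface

Orientations are given as a rotation vector (axis times angle).
In Python, from bench import status, imaging, workorder gives the robot as it stands.
- The arm moves only by the tool send_rows, never from a script. Its argument "steps" is a list of rows, each an object of numbers: "dx", "dy", "dz": the shift along the tool's x, y, z in cm; "yaw": the turn about the tool's z in degrees; "gripper": the opening, from 0 (shut) to 1 (fully open). A call has 1 to 5 rows; each row is the pose to reach, as a shift and turn from the pose commanded when the call began, along the tool's axes at that moment; what a row does not reach only later rows make up. A row lasts 1/8 s, in which the tool goes at most 62.5 mm and 10.7 degrees, less where a joint would pass 70% of its speed; a pose out of reach is approached as far as the arm can. A call with a gripper value outside its range is refused whole. The fingers move at their own pace and stop on an object; "force" is the grip in N (left out, the last holds). Time passes only in rows, so rows that repeat a pose let the fingers close. It gives the time, the measured TCP pose, the force, the opening and the grip force at its end, in the units of the state.
- status.get_obs(): the state, without advancing time (a new reading comes with each control period).
- imaging.grab_frame(name): name is "scene" or "top" or "wrist"; returns a dict with "color" (400x640x3 uint8, red, green, blue), "depth" (400x640 float32, m along the optical axis (not along the pixel's ray), 0 where there is no reading), "K" (3x3 intrinsics, pixels), "R" (3x3) and "t" (3): a world point X has camera coordinates R X + t. Camera axes: x right, y down, z forward; pixel columns grow to the right and rows downward; lengths in m; the calibration is good to about 2 mm. The wrist camera is an equidistant fisheye: a pixel r from the principal point sees the ray r / f radians off the axis. A picture is of the moment at which its call begins.
- workorder.hand_in(): hands the job in; it is judged then, once.
The state is a dict: "clock": time; "joints": joint angles; "qvel": joint speeds; "tau": joint torques, N m; "tcp_pos": TCP position; "orientation": TCP orientation; "contact_force": force on the tool from outside, world axes, zero at the start; "moment": the same for the moment, N m; "grip_width": finger opening in m; "gripper_force": force on a finger pad.
Only numpy, scipy, OpenCV 4.12 (cv2) and the standard library are available. Lean on these libraries where they do the work, as an engineer would, in place of code of your own. Each camera call takes 0.05 s, during which the arm holds its last target. There are 200 camera calls.

## Task

Take the filter cube with the round window out of the rack and seat it upright and fully down in the free seat of the illuminator's filter slider, with its side window facing the lamp at the back. Then push the slider all the way to the end stop that brings this cube into the light path under the arm. The cube that is already in the slider stays in its seat, the other cubes stay in the rack, and nothing else on the bench is to be shifted.

Things in the scene. Friction and masses are not known exactly. Their poses are not given: they have to be found in the camera images.
- cube_round: the filter cube to load: a black block with a round silver-framed glass window in its top and another in one side, 36 mm along its x, 46 mm along its y, 44 mm high, 0.11 kg (may vary by a third), origin at the centre of its underside, x pointing out of its window face; it stands upright in one of the rack's three bays.
- round_window (a point): centre of the cube's round side window: 18 mm from the cube's axis along its +x, 22 mm above its underside
- cube_square: the filter cube that already stands in one of the two slider seats: the same block with square windows, 36 mm along its x, 46 mm along its y, 44 mm high, 0.11 kg (may vary by a third), origin at the centre of its underside, x pointing out of its window face. The seat it does not occupy is the free one.
- cube_blank_1: a plain black cube of the same size without windows, in a bay of the rack; origin at the centre of its underside
- cube_blank_2: another plain cube like it, in the remaining bay
- cube_rack: grey rack, fixed to the bench, 52 mm along x, 175 mm along y, origin at the centre of its underside. Three bays along y, centres 55 mm apart, floor 5 mm above the bench. Cheeks 6 mm thick between the bays and at the ends, about as high as the cubes: a cube here can be gripped only on its x faces; front and back are open but for a lip 2.5 mm above the bay floor. The cubes' x is the rack's x.
- illuminator: fixed to the bench, origin on the bench under the light path. Bed plate x -50 to +70 mm, 246 mm along y, 10 mm high. A column at x +40 to +76 mm carries an arm 48 mm wide in y, which reaches over the light path to x = -30 mm, underside 68, top 76 mm above the bench, its port ring up to 82 mm. The lamp is behind the column, out to x = +120 mm.
- mouse_pad: thin black mat fixed on the bench, 215 mm in x, 225 mm in y, 2.8 mm thick, origin at the centre of its underside, never moves; a thing put down on its edge would stand crooked, the bare bench in front of it is level at z = 0
- folder: thin flat printed folder under and beside the rack, fixed, about 302 mm in x, 216 mm in y, 2.4 mm thick, origin at the centre of its underside, never moves
- light_path (a point): the point of the light path at the height of the seat floors (18 mm above the bench), at the illuminator's origin in x and y; axes as the illuminator's
- slider (a joint): position of the filter slider along the illuminator's y: 0 at the start, both seats in the open on either side of the arm; +0.085 (left stop) puts the right seat in the light path, -0.085 (right stop) the left seat. Friction about 2.5 N, stays where it is left; the slider is 236 mm long in y, 64 mm in x, its top at 18 mm.
- slider_grip (a point): middle of the slider's grip, an upright steel pin of 16 mm diameter in front of the slider (at x = -64 mm of the illuminator), 14 to 50 mm above the bench, this point at 34 mm. Moves with the slider.
- seat_left (a point): floor centre of the slider's left seat, 85 mm from the slider's middle along +y, 18 mm above the bench; axes as the illuminator's (x to the lamp). Guide walls 41 mm high in front and behind, 39 mm apart, flared at the top: here a cube can be held only on its y faces. Flared lips 49 mm apart in y, 7 mm high: keep the fingertips 8 mm above the floor. A seated cube's top is 6 mm below the arm.
- seat_right (a point): the same for the right seat, 85 mm from the slider's middle along -y
- petri: bystander, leave it alone: round clear petri dish, 57 mm, 14 mm high; origin at the centre of its underside
- microtube: bystander, leave it alone: small sample tube lying down, 40 mm long, 14 mm high; origin at the centre of its underside
- tweezers: bystander, leave it alone: steel tweezers, 120 mm long; origin at the centre of its underside
- timer: bystander, leave it alone: square bench timer, 62 mm, 19 mm high; origin at the centre of its underside
- notebook: bystander, leave it alone: black notebook, 148x110x16 mm; origin at the centre of its underside
- screwdriver: bystander, leave it alone: screwdriver, 185 mm long, 27 mm thick handle; origin at the centre of its underside

How it is judged:
By the outcome, as a careful person would: the job done as asked, in the order asked, and still so for the second after the job is handed in, with the robot touching nothing.
It also fails if it takes over 72 s, if anything falls off the work surface, if the arm or the gripper's body presses on something with over 40 N, if the wrist force passes 120 N, or if a joint passes its speed limit or range.

## Working session

There is one attempt and no reset: what is moved stays moved. The work goes in short steps, Python scripts to look and compute and a tool call to move; the robot and the scene stay as the last step left them, time stands still between calls to the robot, and variables do not carry over. Pictures are saved under pics/ and viewed, at most 10 in all, crops included, and the job is handed in when it is done.

Besides the shell and the picture viewer there is one more tool, called after "Request:" as a command line: name --argument value ..., lists and objects as JSON in quotes. send_rows: Moves the arm, as the interface text tells. Its arguments: {"type":"object","properties":{"steps":{"type":"array"},"force":{"type":"number"}},"required":["steps"]}

```bash
mkdir -p pics; cat > h.py <<'E'
import numpy as np,cv2
from scipy.spatial.transform import Rotation as Rn
from bench import status,imaging,workorder
def shot(n,tag):
    f=imaging.grab_frame(n); np.savez(f'pics/{tag}.npz',**f); cv2.imwrite(f'pics/{tag}.png',f['color'][...,::-1]); return f
def world(f,u,v,z=None):
    K=f['K'];d=np.array([(u-K[0,2])/K[0,0],(v-K[1,2])/K[1,1],1.])
    o=-f['R'].T@f['t']; r=f['R'].T@d
    s=float(f['depth'][int(v),int(u)]) if z is None else (z-o[2])/r[2]
    return o+s*r
E
python3 - <<'E'
from h import *
for n in('scene','top'):
    f=shot(n,n+'0'); print(n,f['K'].tolist(),(-f['R'].T@f['t']).round(3),f['R'].round(3).tolist())
o=status.get_obs();print(o['tcp_pos'],o['orientation'],o['clock'])
E
```

```text
scene [[485.81132576821216, 0.0, 320.5281173500837], [0.0, 485.81132576821216, 203.81935256532873], [0.0, 0.0, 1.0]] [-0.263 -0.898  1.393] [[0.738, -0.675, -0.013], [-0.51, -0.545, -0.666], [0.442, 0.498, -0.746]]
top [[497.82145329538906, 0.0, 321.0505655657367], [0.0, 497.82145329538906, 200.86597626111285], [0.0, 0.0, 1.0]] [-0.313  0.309  1.779] [[-0.298, -0.955, 0.015], [-0.844, 0.256, -0.471], [0.445, -0.153, -0.882]]
[0.19791307 0.64482286 0.2554255 ] [-4.65951628e-01 -3.10672675e+00  2.55129390e-03] 0.1
```

View pics/top0.png

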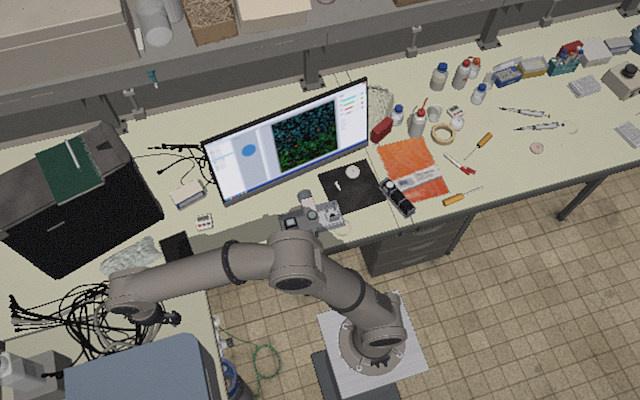

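View pics/scene0.png

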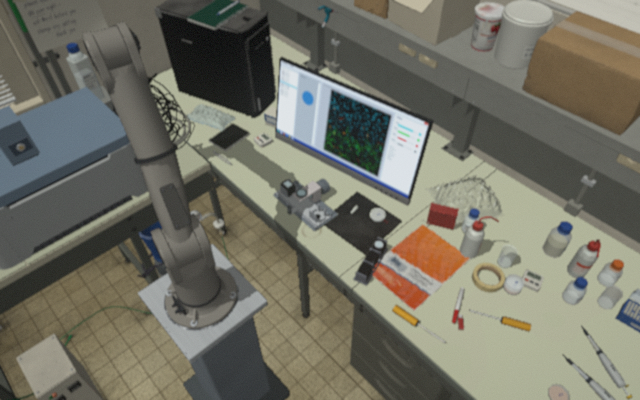

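Scene view: the illuminator is at about (305,200) and the rack with black cubes at about (372,260). I'll enlarge both.

```bash
python3 - <<'E'
from h import *
i=cv2.imread('pics/scene0.png')
cv2.imwrite('pics/c1.png',cv2.resize(i[170:285,260:400],None,fx=5,fy=5,interpolation=cv2.INTER_CUBIC))
i=cv2.imread('pics/top0.png')
cv2.imwrite('pics/c2.png',cv2.resize(i[155:245,270:425],None,fx=5,fy=5,interpolation=cv2.INTER_CUBIC))
E
```

```text
(no output)
```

View pics/c1.png

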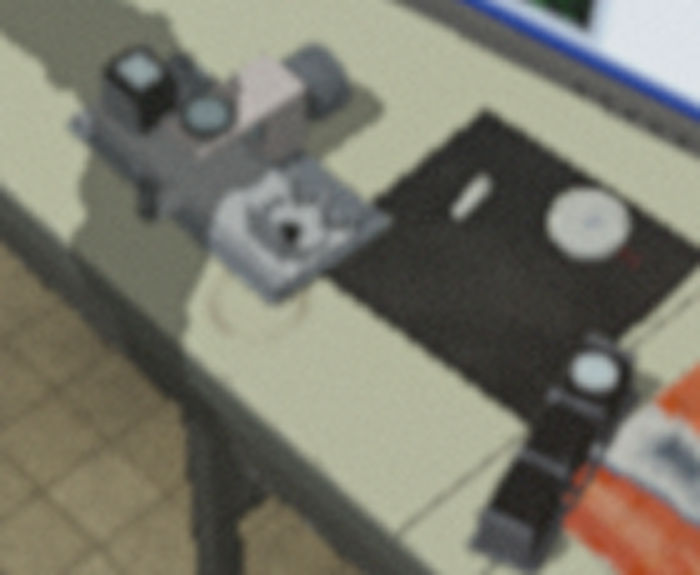

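View pics/c2.png

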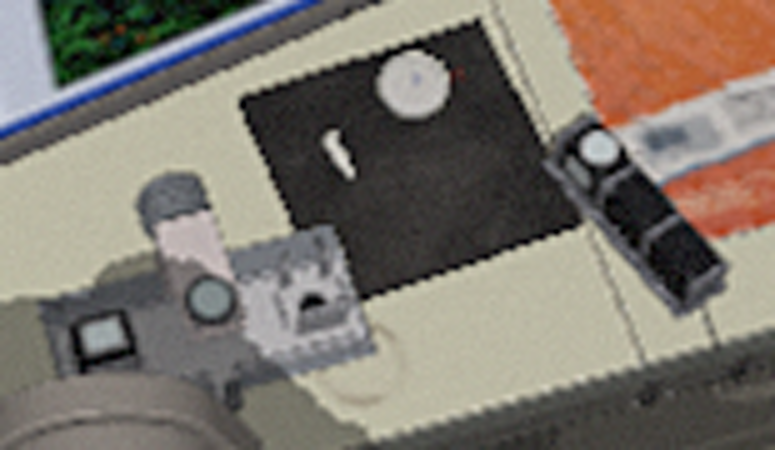

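Scene crop: round window at px (379.2,244.4), blanks at (372.4,256.4) and (365,268.4), port ring at (301.4,193.4), square cube at (288,184). The free seat is the right one. In the top view the round cube's side window faces left and toward the robot, at about (387,188).

```bash
python3 - <<'E'
from h import *
s=dict(np.load('pics/scene0.npz'));t=dict(np.load('pics/top0.npz'))
P=[('round',.049,(379.2,244.4),(390,184.6)),('bl1',.049,(372.4,256.4),(397.4,195.6)),('bl2',.049,(365,268.4),(408,206.6)),('square',.062,(288,184),(291,222.6)),('ring',.082,(301.4,193.4),(312.2,214.6)),('grip',.05,(289.6,207),(316.4,231.5))]
for n,z,a,b in P: print(n,world(s,*a,z).round(4),world(t,*b,z).round(4),world(s,*a).round(4),world(t,*b).round(4))
print('sidewin top',world(t,386.6,188.6,.027).round(4),world(t,386.6,188.6).round(4))
E
```

```text
round [ 0.5541 -0.2774  0.049 ] [ 0.5507 -0.277   0.049 ] [ 0.5539 -0.2775  0.0493] [ 0.5533 -0.2788  0.0437]
bl1 [ 0.5003 -0.2963  0.049 ] [ 0.495  -0.2871  0.049 ] [ 0.501  -0.2957  0.0477] [ 0.4956 -0.2875  0.0477]
bl2 [ 0.4471 -0.3131  0.049 ] [ 0.4369 -0.3089  0.049 ] [ 0.445  -0.3147  0.0529] [ 0.4389 -0.3106  0.0444]
square [0.503  0.1499 0.062 ] [0.4973 0.1502 0.062 ] [0.5028 0.1496 0.0624] [0.4925 0.1511 0.0722]
ring [0.4966 0.0632 0.082 ] [0.4969 0.0658 0.082 ] [0.4984 0.0655 0.0789] [0.4935 0.0668 0.0891]
grip [0.4385 0.0646 0.05  ] [0.4386 0.0667 0.05  ] [0.4357 0.0608 0.0554] [0.4349 0.0679 0.0585]
sidewin top [ 0.5481 -0.2645  0.027 ] [ 0.5423 -0.2606  0.0389]
```

```bash
cat >> h.py <<'E'
def tool():
    o=status.get_obs(); M=Rn.from_rotvec(o['orientation']).as_matrix(); return o,np.array(o['tcp_pos']),M
def plan(*ws):
    """targets (x,y,z,azimuth of tool y in deg) -> rows from current pose"""
    o,p,M=tool(); a0=np.degrees(np.arctan2(M[1,1],M[0,1]))
    print('t',round(o['clock'],2),'tcp',p.round(4),'az',round(a0,2),'tilt',M[:,2].round(4),'w',round(o['grip_width'],4),'q',np.round(o['joints'],2))
    for w in ws:
        d=M.T@(np.array(w[:3])-p)*100
        print('dx %.2f dy %.2f dz %.2f yaw %.1f'%(*d,-(w[3]-a0)))
E
python3 - <<'E'
from h import *
s=dict(np.load('pics/scene0.npz'));t=dict(np.load('pics/top0.npz'))
for n,(u,v) in dict(monL=(224,204),monR=(366,152),monTL=(206,145),monTR=(366,83)).items(): print(n,world(t,u,v).round(3))
for n,(u,v) in dict(matL=(325,224),matF=(365,256),matB=(357,192),edge1=(301,235),edge2=(330,270),stain=(312,229)).items(): print(n,world(s,u,v,0).round(3))
plan((.42,.42,.30,60),(.50,.10,.30,80),(.53,-.25,.28,108))
E
```

```text
monL [0.626 0.376 0.106]
monR [ 0.757 -0.254 -0.002]
monTL [0.694 0.374 0.401]
monTR [ 0.794 -0.227  0.401]
matL [ 0.506 -0.054  0.   ]
matF [ 0.51  -0.255  0.   ]
matB [ 0.708 -0.02   0.   ]
edge1 [ 0.408 -0.032  0.   ]
edge2 [ 0.381 -0.215  0.   ]
stain [ 0.455 -0.038  0.   ]
t 0.1 tcp [0.1979 0.6448 0.2554] az 72.94 tilt [-4.0e-04 -1.6e-03 -1.0e+00] w 0.0854 q [-1.38  0.48  0.02  1.56 -0.01  1.11 -0.08]
dx -27.83 dy -14.99 dz -4.43 yaw 12.9
dx -44.86 dy -43.23 dz -4.38 yaw -7.1
dx -58.00 dy -75.81 dz -2.33 yaw -35.1
```

Request:
send_rows --steps '[{"dx":-5.5,"dy":-3,"dz":-1},{"dx":-11,"dy":-6,"dz":-2},{"dx":-16.5,"dy":-9,"dz":-3},{"dx":-22,"dy":-12,"dz":-4},{"dx":-27.5,"dy":-15,"dz":-4.4}]'

```text
validation failed for argument at $.st...
```

Request:
send_rows --steps '[{"dx":-3.4,"dy":-5,"yaw":-4},{"dx":-6.8,"dy":-10,"yaw":-8},{"dx":-10.2,"dy":-15,"yaw":-12},{"dx":-13.6,"dy":-20,"yaw":-16},{"dx":-17,"dy":-25,"yaw":-20}]'

```text
validation failed for argument at $.st...
```

```bash
python3 - <<'E'
from h import *
plan((.53,-.25,.28,108))
E
```

```text
t 0.1 tcp [0.1979 0.6448 0.2554] az 72.94 tilt [-4.0e-04 -1.6e-03 -1.0e+00] w 0.0854 q [-1.38  0.48  0.02  1.56 -0.01  1.11 -0.08]
dx -58.00 dy -75.81 dz -2.33 yaw -35.1
```

Request:
send_rows --steps '[{"dx":-5.5,"dy":-3.0,"dz":-1.0,"yaw":0.0,"gripper":1.0},{"dx":-11.0,"dy":-6.0,"dz":-2.0,"yaw":0.0,"gripper":1.0},{"dx":-16.5,"dy":-9.0,"dz":-3.0,"yaw":0.0,"gripper":1.0},{"dx":-22.0,"dy":-12.0,"dz":-4.0,"yaw":0.0,"gripper":1.0},{"dx":-27.5,"dy":-15.0,"dz":-4.4,"yaw":0.0,"gripper":1.0}]'

```text
clock: 0.72
tcp_pos: [0.4153, 0.4225, 0.3004]
orientation: [0.466, 3.107, 0.001]
contact_force: [-0.3, 0.7, 1.0]
grip_width: 0.0856
gripper_force: 0.0
```

Request:
send_rows --steps '[{"dx":-3.2,"dy":-5.3,"dz":0.0,"yaw":-4.0,"gripper":1.0},{"dx":-6.4,"dy":-10.6,"dz":0.0,"yaw":-8.0,"gripper":1.0},{"dx":-9.6,"dy":-15.9,"dz":0.0,"yaw":-12.0,"gripper":1.0},{"dx":-12.8,"dy":-21.2,"dz":0.0,"yaw":-16.0,"gripper":1.0},{"dx":-16.0,"dy":-26.5,"dz":0.0,"yaw":-20.0,"gripper":1.0}]'

```text
clock: 1.35
tcp_pos: [0.4893, 0.1217, 0.2999]
orientation: [0.084, -3.14, -0.0]
contact_force: [1.0, -0.7, -0.4]
grip_width: 0.0856
gripper_force: 0.0
```

```bash
python3 - <<'E'
from h import *
plan((.5,-.15,.28,108),(.53,-.25,.25,108))
E
```

```text
t 1.35 tcp [0.4893 0.1217 0.2999] az 93.08 tilt [-1.e-04  1.e-04 -1.e+00] w 0.0856 q [-0.58  0.15  0.24  1.92 -0.04  1.08  1.3 ]
dx 0.39 dy -27.19 dz 1.99 yaw -14.9
dx -2.07 dy -37.34 dz 4.99 yaw -14.9
```

Request:
send_rows --steps '[{"dx":0.0,"dy":-5.4,"dz":0.4,"yaw":-3.0,"gripper":1.0},{"dx":0.0,"dy":-10.8,"dz":0.8,"yaw":-6.0,"gripper":1.0},{"dx":0.0,"dy":-16.2,"dz":1.2,"yaw":-9.0,"gripper":1.0},{"dx":0.2,"dy":-21.6,"dz":1.6,"yaw":-12.0,"gripper":1.0},{"dx":0.3,"dy":-27.0,"dz":2.0,"yaw":-15.0,"gripper":1.0}]'

```text
clock: 1.98
tcp_pos: [0.4997, -0.1476, 0.2798]
orientation: [0.493, -3.103, -0.0]
contact_force: [0.6, -1.0, 1.4]
grip_width: 0.0854
gripper_force: 0.0
```

Request:
send_rows --steps '[{"dx":-2.0,"dy":-4.4,"dz":1.5,"yaw":0.0,"gripper":1.0},{"dx":-4.0,"dy":-8.7,"dz":3.0,"yaw":0.0,"gripper":1.0},{"dx":-4.0,"dy":-8.7,"dz":3.0,"yaw":0.0,"gripper":1.0}]'

```text
clock: 2.35
tcp_pos: [0.5652, -0.219, 0.2478]
orientation: [0.484, -3.101, 0.002]
contact_force: [-0.6, 0.1, -0.8]
grip_width: 0.0857
gripper_force: 0.0
```

```bash
cat >> h.py <<'E'
def fproj(f,X):
    c=f['R']@np.asarray(X,float)+f['t']; K=f['K']; th=np.arctan2(np.hypot(c[0],c[1]),c[2]); n=np.hypot(c[0],c[1])
    return K[0,2]+K[0,0]*th*c[0]/n, K[1,2]+K[1,1]*th*c[1]/n
def fworld(f,u,v,z=None):
    K=f['K'];a=np.array([(u-K[0,2])/K[0,0],(v-K[1,2])/K[1,1]]);th=np.hypot(*a)
    d=np.append(a/th*np.tan(th),1.); o=-f['R'].T@f['t']; r=f['R'].T@d
    s=float(f['depth'][int(v),int(u)]) if z is None else (z-o[2])/r[2]
    return o+s*r
E
python3 - <<'E'
from h import *
plan((.552,-.277,.25,108))
f=shot('wrist','w0'); print(f['K'].tolist(),(-f['R'].T@f['t']).round(3),f['R'].round(3).tolist())
for X in [(.552,-.277,.049),(.442,-.311,.049),(.495,-.02,.018)]: print(np.round(fproj(f,X),1))
E
```

```text
t 2.35 tcp [ 0.5652 -0.219   0.2478] az 107.75 tilt [-0.0032 -0.0015 -1.    ] w 0.0857 q [-0.07  0.39  0.44  1.76 -0.19  1.03  2.32]
dx 3.02 dy -5.12 dz -0.20 yaw -0.2
[[309.70691628693146, 0.0, 321.9208676569574], [0.0, 309.70691628693146, 200.32809260823433], [0.0, 0.0, 1.0]] [ 0.493 -0.241  0.366] [[-0.305, 0.952, -0.001], [0.91, 0.291, 0.294], [0.281, 0.089, -0.956]]
[271.5 152.1]
[271.2  41.8]
[487.8 171.7]
```

View pics/w0.png

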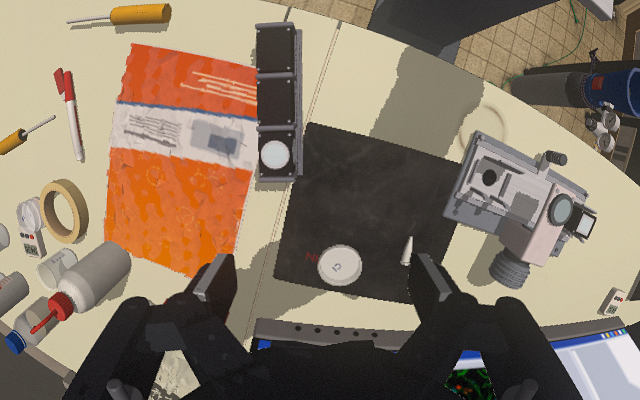

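The wrist view shows the rack (255-302, 22-182) with the round window at (274,155), the right seat at about (490,178) and the grip pin at about (553,158). I'll enlarge it.

```bash
python3 - <<'E'
from h import *
i=cv2.imread('pics/w0.png')
a=cv2.resize(i[110:200,240:320],None,fx=4,fy=4,interpolation=cv2.INTER_CUBIC)
b=cv2.resize(i[125:215,435:555],None,fx=4,fy=4,interpolation=cv2.INTER_CUBIC)
cv2.imwrite('pics/w0c.png',np.hstack([a,b]))
E
```

```text
(no output)
```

View pics/w0c.png

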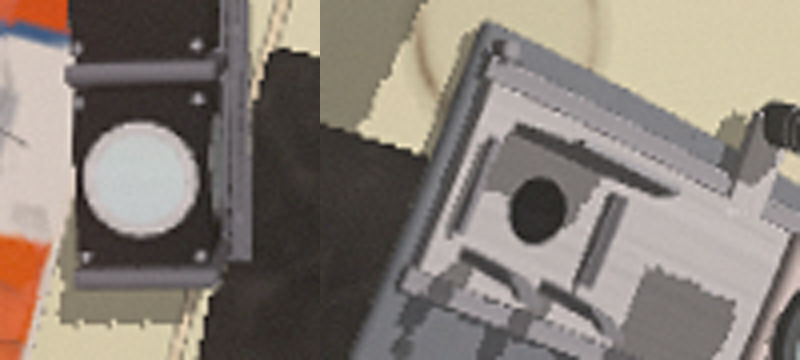

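```bash
python3 - <<'E'
from h import *
f=dict(np.load('pics/w0.npz'))
A=lambda x,y:(x/4+240,y/4+110); B=lambda x,y:((x-320)/4+435,y/4+125)
w=lambda p,z:fworld(f,*p,z)[:2]
az=lambda a,b:np.degrees(np.arctan2(*(b-a)[::-1])).round(1)
S=[w(A(*p),.049) for p in((80,103),(198,98),(88,257),(205,250))]
print('cube',np.mean(S,0).round(4),w(A(141,180),.049).round(4),'x-az',az(S[0],S[1]),az(S[2],S[3]),'y',az(S[0],S[2]),az(S[1],S[3]))
e=[w((u,v),.049) for u,v in((260,29),(291,28))]; print('rack far',e)
print('seat',w(B(538,210),.018).round(4),w(B(539,212),.025).round(4))
a,b=w(B(490,68),.018),w(B(725,188),.018);print('slider y az',az(a,b),a,b)
a,b=w(B(488,25),.010),w(B(800,168),.010);print('bed edge',az(a,b),a,b)
a,b=w((562.5,209.5),.082),w((553,155),.05);print('ring',a.round(4),'pin',b.round(4))
d=fworld(f,275.2,155);print(d, fworld(f,*B(560,250)))
E
```

```text
cube [ 0.5531 -0.2722] [ 0.5538 -0.2723] x-az 108.9 110.7 y 18.5 19.2
rack far [array([ 0.43155883, -0.32663162]), array([ 0.42254015, -0.29611713])]
seat [ 0.501  -0.0143] [ 0.5013 -0.0182]
slider y az 89.3 [ 0.46600309 -0.04992607] [0.46739691 0.05779864]
bed edge 92.3 [ 0.45312221 -0.05143899] [0.44707367 0.09710386]
ring [0.4975 0.0702] pin [0.4398 0.0481]
[ 0.55369882 -0.272321    0.04957902] [ 0.51007467 -0.00051262  0.01866117]
```

```bash
python3 - <<'E'
from h import *
plan((.553,-.274,.12,108.8),(.553,-.274,.038,108.8))
E
```

```text
t 2.4 tcp [ 0.5646 -0.2174  0.2486] az 107.83 tilt [-2.8e-03 -3.0e-04 -1.0e+00] w 0.0849 q [-0.07  0.39  0.44  1.76 -0.19  1.03  2.32]
dx 2.81 dy -5.04 dz 12.86 yaw -1.0
dx 2.78 dy -5.05 dz 21.06 yaw -1.0
```

Request:
send_rows --steps '[{"dx":1.4,"dy":-2.5,"dz":4.3,"yaw":-0.5,"gripper":1.0},{"dx":2.8,"dy":-5.0,"dz":8.6,"yaw":-1.0,"gripper":1.0},{"dx":2.8,"dy":-5.0,"dz":12.8,"yaw":-1.0,"gripper":1.0},{"dx":2.8,"dy":-5.0,"dz":12.8,"yaw":-1.0,"gripper":1.0},{"dx":2.8,"dy":-5.0,"dz":12.8,"yaw":-1.0,"gripper":1.0}]'

```text
clock: 3.02
tcp_pos: [0.5548, -0.272, 0.1239]
orientation: [-0.518, 3.096, -0.001]
contact_force: [0.5, -0.2, 0.4]
grip_width: 0.0852
gripper_force: 0.0
```

```bash
python3 - <<'E'
from h import *
plan((.553,-.274,.038,108.8))
f=shot('wrist','w1'); print(np.round(fproj(f,(.553,-.274,.049)),1),(-f['R'].T@f['t']).round(3))
E
```

```text
t 3.02 tcp [ 0.5548 -0.272   0.1239] az 109.01 tilt [ 2.1e-03 -1.0e-04 -1.0e+00] w 0.0852 q [ 0.07  0.56  0.38  1.83 -0.28  0.81  2.5 ]
dx 0.25 dy -0.13 dz 8.58 yaw 0.2
[318.1 219.5] [ 0.482 -0.295  0.241]
```

View pics/w1.png

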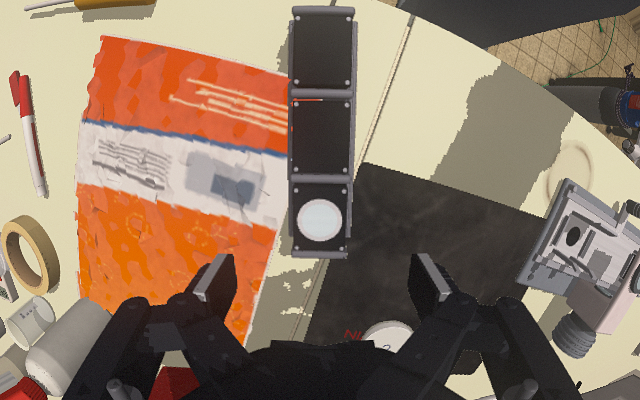

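The wrist view has the round window at (320,220), against a predicted (318,219.5). The fingers straddle it evenly, so I'll descend and grip.

Request:
send_rows --steps '[{"dx":0.2,"dy":-0.1,"dz":3.0,"yaw":0.0,"gripper":1.0},{"dx":0.2,"dy":-0.1,"dz":5.5,"yaw":0.0,"gripper":1.0},{"dx":0.2,"dy":-0.1,"dz":7.5,"yaw":0.0,"gripper":1.0},{"dx":0.2,"dy":-0.1,"dz":8.5,"yaw":0.0,"gripper":1.0},{"dx":0.2,"dy":-0.1,"dz":8.5,"yaw":0.0,"gripper":1.0}]'

```text
clock: 3.7
tcp_pos: [0.5523, -0.2742, 0.037]
orientation: [0.517, -3.099, -0.0]
contact_force: [0.1, -0.0, 0.5]
grip_width: 0.0852
gripper_force: 0.0
```

Request:
send_rows --steps '[{"dx":0.0,"dy":0.0,"dz":0.0,"yaw":0.0,"gripper":0.5},{"dx":0.0,"dy":0.0,"dz":0.0,"yaw":0.0,"gripper":0.2},{"dx":0.0,"dy":0.0,"dz":0.0,"yaw":0.0,"gripper":0.2},{"dx":0.0,"dy":0.0,"dz":0.0,"yaw":0.0,"gripper":0.2},{"dx":0.0,"dy":0.0,"dz":0.0,"yaw":0.0,"gripper":0.2}]' --force 35

```text
clock: 4.32
tcp_pos: [0.5527, -0.2745, 0.0377]
orientation: [-0.517, 3.098, -0.001]
contact_force: [-0.3, -0.2, 5.4]
grip_width: 0.0356
gripper_force: 35.9
```

Request:
send_rows --steps '[{"dx":0.0,"dy":0.0,"dz":-1.0,"yaw":0.0,"gripper":0.2},{"dx":0.0,"dy":0.0,"dz":-3.0,"yaw":0.0,"gripper":0.2},{"dx":0.0,"dy":0.0,"dz":-6.0,"yaw":0.0,"gripper":0.2},{"dx":0.0,"dy":0.0,"dz":-9.0,"yaw":0.0,"gripper":0.2},{"dx":0.0,"dy":0.0,"dz":-10.0,"yaw":0.0,"gripper":0.2}]'

```text
clock: 4.95
tcp_pos: [0.5532, -0.2749, 0.1398]
orientation: [-0.516, 3.095, -0.003]
contact_force: [0.4, 0.4, -2.1]
grip_width: 0.0358
gripper_force: 35.3
```

```bash
python3 - <<'E'
from h import *
plan((.45,-.145,.138,50),(.45,-.145,.138,0))
print(tool()[0]['gripper_force'],tool()[0]['contact_force'])
E
```

```text
t 4.95 tcp [ 0.5532 -0.2749  0.1398] az 108.92 tilt [ 0.0038 -0.0013 -1.    ] w 0.0358 q [ 0.07  0.54  0.4   1.82 -0.27  0.83  2.5 ]
dx 5.55 dy 15.63 dz 0.13 yaw 58.9
dx 5.55 dy 15.63 dz 0.13 yaw 108.9
35.26690900325775 [ 0.41673366  0.37457948 -2.11420606]
```

Request:
send_rows --steps '[{"dx":1.1,"dy":3.1,"dz":0.0,"yaw":10.0,"gripper":0.2},{"dx":2.2,"dy":6.2,"dz":0.0,"yaw":20.0,"gripper":0.2},{"dx":3.3,"dy":9.3,"dz":0.0,"yaw":30.0,"gripper":0.2},{"dx":4.4,"dy":12.4,"dz":0.0,"yaw":40.0,"gripper":0.2},{"dx":5.5,"dy":15.6,"dz":0.0,"yaw":50.0,"gripper":0.2}]'

```text
clock: 5.58
tcp_pos: [0.4485, -0.1436, 0.1368]
orientation: [-0.85, -3.024, -0.0]
contact_force: [0.4, -0.2, -0.9]
grip_width: 0.0356
gripper_force: 35.3
```

Request:
send_rows --steps '[{"dx":0.0,"dy":0.0,"dz":0.0,"yaw":10.0,"gripper":0.2},{"dx":0.0,"dy":0.0,"dz":0.0,"yaw":20.0,"gripper":0.2},{"dx":0.0,"dy":0.0,"dz":0.0,"yaw":30.0,"gripper":0.2},{"dx":0.0,"dy":0.0,"dz":0.0,"yaw":40.0,"gripper":0.2},{"dx":0.0,"dy":0.0,"dz":0.0,"yaw":50.0,"gripper":0.2}]'

```text
clock: 6.2
tcp_pos: [0.4492, -0.1443, 0.1369]
orientation: [-2.048, -2.382, -0.0]
contact_force: [-0.1, -0.0, -2.2]
grip_width: 0.0361
gripper_force: 35.3
```

Request:
send_rows --steps '[{"dx":0.0,"dy":0.0,"dz":0.0,"yaw":9.0,"gripper":0.2},{"dx":0.0,"dy":0.0,"dz":0.0,"yaw":9.0,"gripper":0.2},{"dx":0.0,"dy":0.0,"dz":0.0,"yaw":9.0,"gripper":0.2}]'

```text
clock: 6.58
tcp_pos: [0.4494, -0.1444, 0.1369]
orientation: [-2.219, -2.224, 0.0]
contact_force: [0.5, 0.2, -1.7]
grip_width: 0.0356
gripper_force: 35.3
```

```bash
python3 - <<'E'
from h import *
plan((.45,-.145,.035,0))
f=shot('wrist','w2');s=shot('scene','s2')
i=s['color'][...,::-1][175:275,270:400];j=f['color'][...,::-1]
cv2.imwrite('pics/m2.png',np.vstack([j,cv2.resize(np.ascontiguousarray(i),(260,200))[:, :260] if 0 else np.hstack([cv2.resize(np.ascontiguousarray(i),(260,200),interpolation=cv2.INTER_CUBIC),np.zeros((200,380,3),np.uint8)])]))
E
```

```text
t 6.58 tcp [ 0.4494 -0.1444  0.1369] az 0.12 tilt [-3.e-04  1.e-04 -1.e+00] w 0.0356 q [-0.56  0.46  0.94  2.18 -0.55  0.75  0.74]
dx -0.06 dy 0.06 dz 10.19 yaw 0.1
```

View pics/m2.png

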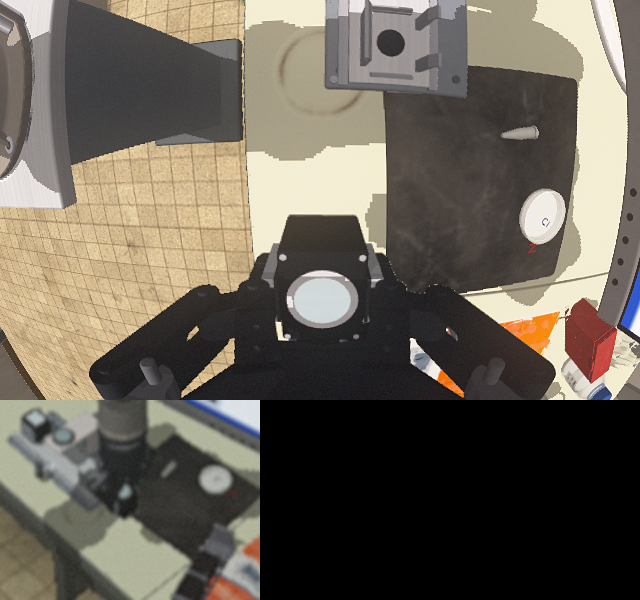

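The cube is held, with the round side window on the +x side. The wrist view shows the free seat at (391,43) and the mat's front edge at column 386. I'll set it down on the bare bench at x≈0.443.

Request:
send_rows --steps '[{"dx":0.0,"dy":-0.3,"dz":4.0,"yaw":0.0,"gripper":0.2},{"dx":0.0,"dy":-0.7,"dz":8.0,"yaw":0.0,"gripper":0.2},{"dx":0.0,"dy":-0.7,"dz":9.6,"yaw":0.0,"gripper":0.2},{"dx":0.0,"dy":-0.7,"dz":10.1,"yaw":0.0,"gripper":0.2},{"dx":0.0,"dy":-0.7,"dz":10.2,"yaw":0.0,"gripper":0.2}]'

```text
clock: 7.3
tcp_pos: [0.4429, -0.1447, 0.0353]
orientation: [2.222, 2.22, 0.001]
contact_force: [-0.5, -0.1, -0.6]
grip_width: 0.0355
gripper_force: 35.3
```

Request:
send_rows --steps '[{"dx":0.0,"dy":0.0,"dz":0.1,"yaw":0.0,"gripper":0.2},{"dx":0.0,"dy":0.0,"dz":0.1,"yaw":0.0,"gripper":0.2}]'

```text
clock: 7.55
tcp_pos: [0.443, -0.1445, 0.0345]
orientation: [2.222, 2.22, 0.001]
contact_force: [0.6, -0.3, -1.4]
grip_width: 0.036
gripper_force: 35.3
```

Request:
send_rows --steps '[{"dx":0.0,"dy":0.0,"dz":0.1,"yaw":0.0,"gripper":0.2},{"dx":0.0,"dy":0.0,"dz":0.15,"yaw":0.0,"gripper":0.2},{"dx":0.0,"dy":0.0,"dz":0.2,"yaw":0.0,"gripper":0.2}]'

```text
clock: 7.92
tcp_pos: [0.4427, -0.1444, 0.0326]
orientation: [-2.222, -2.22, -0.002]
contact_force: [-3.9, 1.8, 16.9]
grip_width: 0.0355
gripper_force: 37.4
```

Request:
send_rows --steps '[{"dx":0.0,"dy":0.0,"dz":-0.07,"yaw":0.0,"gripper":0.2},{"dx":0.0,"dy":0.0,"dz":-0.07,"yaw":0.0,"gripper":0.6},{"dx":0.0,"dy":0.0,"dz":-0.07,"yaw":0.0,"gripper":0.7},{"dx":0.0,"dy":0.0,"dz":-0.07,"yaw":0.0,"gripper":0.7},{"dx":0.0,"dy":0.0,"dz":-0.07,"yaw":0.0,"gripper":0.7}]'

```text
clock: 8.55
tcp_pos: [0.4425, -0.1445, 0.0327]
orientation: [-2.223, -2.22, 0.0]
contact_force: [0.4, 0.7, 0.2]
grip_width: 0.0593
gripper_force: 0.0
```

Request:
send_rows --steps '[{"dx":0.0,"dy":0.0,"dz":-2.0,"yaw":0.0,"gripper":0.7},{"dx":0.0,"dy":0.0,"dz":-5.0,"yaw":0.0,"gripper":0.9},{"dx":0.0,"dy":0.0,"dz":-9.0,"yaw":0.0,"gripper":1.0},{"dx":0.0,"dy":0.0,"dz":-10.0,"yaw":0.0,"gripper":1.0},{"dx":0.0,"dy":0.0,"dz":-10.0,"yaw":0.0,"gripper":1.0}]'

```text
clock: 9.18
tcp_pos: [0.4428, -0.1442, 0.1328]
orientation: [2.222, 2.221, 0.002]
contact_force: [-0.1, 0.4, 1.0]
grip_width: 0.0856
gripper_force: 0.0
```

```bash
python3 - <<'E'
from h import *
plan((.443,-.1445,.05,90),(.443,-.1445,.05,-90))
f=shot('wrist','w3'); print(np.round(fproj(f,(.4428,-.1445,.044)),1))
j=f['color'][...,::-1]
a=cv2.resize(np.ascontiguousarray(j[0:130,290:500]),None,fx=3.5,fy=3.5,interpolation=cv2.INTER_CUBIC)
b=np.zeros((0,0,3))
cv2.imwrite('pics/w3c.png',a)
E
```

```text
t 9.18 tcp [ 0.4428 -0.1442  0.1328] az -0.03 tilt [ 1.e-03  4.e-04 -1.e+00] w 0.0856 q [-0.56  0.46  0.94  2.2  -0.56  0.74  0.75]
dx -0.04 dy 0.01 dz 8.28 yaw -90.0
dx -0.04 dy 0.01 dz 8.28 yaw 90.0
[322.  218.2]
```

View pics/w3.png

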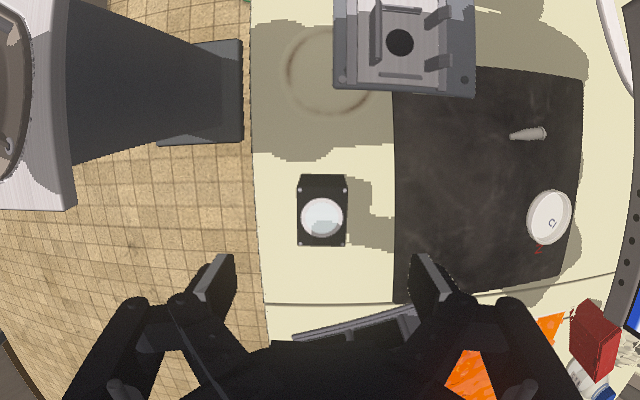

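View pics/w3c.png

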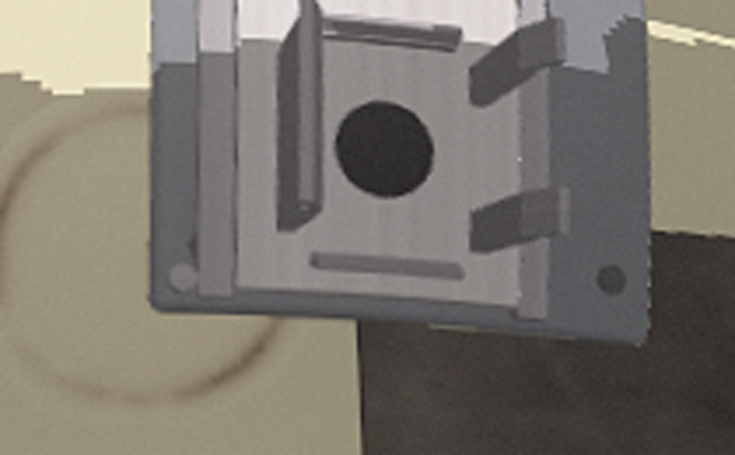

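The cube stands upright on the bare bench with its top centre at (322,217). The seat hole is at (400,42.3), and the slider's end edge runs from (347,84) to (446,91).

```bash
python3 - <<'E'
from h import *
f=dict(np.load('pics/w3.npz'))
B=lambda x,y:(x/3.5+290-.35,y/3.5-.35)
w=lambda p,z:fworld(f,*B(*p),z)[:2]
az=lambda a,b:np.degrees(np.arctan2(*(b-a)[::-1])).round(1)
print('hole .018',w((385,148),.018).round(4),'lower',w((385,148),.012).round(4))
for n,z,a,b in(('slider end',.018,(200,295),(547,318)),('near lip',.025,(312,258),(463,268)),('far lip',.025,(325,20),(460,34)),('bed end',.010,(155,300),(648,335)),('screws',.010,(183,278),(611,279)),('bed x- edge y',.010,(152,300),(152,70)),('slider x- edge y',.018,(200,290),(200,60)),('front wall top',.059,(302,210),(302,10))):
    a,b=w(a,z),w(b,z);print(n,a.round(4),b.round(4),'mid',((a+b)/2).round(4),az(a,b),np.linalg.norm(a-b).round(4))
# slider/bed depth points
print('ys cube top',fworld(f,322,217,.044).round(4), 'px heights hole-adjacent',fworld(f,*B(385,230)).round(4))
# dark hole centroid
g=cv2.cvtColor(f['color'],cv2.COLOR_RGB2GRAY)[20:70,370:430]; n,l,st,c=cv2.connectedComponentsWithStats((g<50).astype(np.uint8)); print(st[1:],(c[1:]+[370,20]).round(1))
E
```

```text
hole .018 [ 0.5012 -0.015 ] lower [ 0.5027 -0.0137]
slider end [ 0.4612 -0.0496] [ 0.5391 -0.0502] mid [ 0.5001 -0.0499] -0.4 0.0779
near lip [ 0.4838 -0.0415] [ 0.5165 -0.0415] mid [ 0.5001 -0.0415] 0.1 0.0328
far lip [0.487  0.0115] [0.5166 0.0115] mid [0.5018 0.0115] -0.1 0.0296
bed end [ 0.452  -0.0502] [ 0.5694 -0.051 ] mid [ 0.5107 -0.0506] -0.4 0.1174
screws [ 0.4581 -0.0452] [ 0.5589 -0.0386] mid [ 0.5085 -0.0419] 3.8 0.1011
bed x- edge y [ 0.4514 -0.0502] [0.4514 0.0026] mid [ 0.4514 -0.0238] 89.9 0.0528
slider x- edge y [ 0.4612 -0.0485] [0.4613 0.0029] mid [ 0.4612 -0.0228] 89.8 0.0514
front wall top [ 0.4757 -0.0368] [0.4762 0.0013] mid [ 0.4759 -0.0177] 89.3 0.0381
ys cube top [ 0.4428 -0.1436  0.044 ] px heights hole-adjacent [ 0.5013 -0.0334  0.0169]
[[ 16  10  27  26 463]] [[399.9  43.3]]
```

Request:
send_rows --steps '[{"dx":0.0,"dy":0.0,"dz":0.0,"yaw":-10.0,"gripper":1.0},{"dx":0.0,"dy":0.0,"dz":0.0,"yaw":-20.0,"gripper":1.0},{"dx":0.0,"dy":0.0,"dz":0.0,"yaw":-30.0,"gripper":1.0},{"dx":0.0,"dy":0.0,"dz":0.0,"yaw":-40.0,"gripper":1.0},{"dx":0.0,"dy":0.0,"dz":0.0,"yaw":-50.0,"gripper":1.0}]'

```text
clock: 9.85
tcp_pos: [0.4417, -0.1442, 0.1314]
orientation: [-1.067, -2.952, 0.001]
contact_force: [-0.5, -0.6, -0.1]
grip_width: 0.0854
gripper_force: 0.0
```

Request:
send_rows --steps '[{"dx":0.0,"dy":0.0,"dz":0.0,"yaw":-10.0,"gripper":1.0},{"dx":0.0,"dy":0.0,"dz":0.0,"yaw":-20.0,"gripper":1.0},{"dx":0.0,"dy":0.0,"dz":0.0,"yaw":-30.0,"gripper":1.0},{"dx":0.0,"dy":0.0,"dz":0.0,"yaw":-40.0,"gripper":1.0},{"dx":0.0,"dy":0.0,"dz":0.0,"yaw":-40.0,"gripper":1.0}]'

```text
clock: 10.48
tcp_pos: [0.4417, -0.1443, 0.1317]
orientation: [-0.005, -3.14, -0.001]
contact_force: [0.4, 0.0, -1.1]
grip_width: 0.0855
gripper_force: 0.0
```

```bash
cat >> h.py <<'E'
def hole(f,guess,z=.018,r=30,th=50):
    """dark hole centroid near a guessed world point"""
    u,v=map(int,fproj(f,guess)); g=cv2.cvtColor(f['color'],cv2.COLOR_RGB2GRAY)
    y0,x0=max(v-r,0),max(u-r,0); n,l,st,c=cv2.connectedComponentsWithStats((g[y0:v+r,x0:u+r]<th).astype(np.uint8))
    for s,cc in zip(st[1:],c[1:]):
        if s[4]>60: print('blob',s,(cc+[x0,y0]).round(1),fworld(f,*(cc+[x0,y0]),z).round(4))
E
python3 - <<'E'
from h import *
plan((.443,-.1445,.05,90))
f=shot('wrist','w4'); print(np.round(fproj(f,(.501,-.015,.018)),1), np.round(fproj(f,(.443,-.1445,.044)),1))
hole(f,(.501,-.015,.018)); hole(f,(.443,-.1445,.044),.044,60,40)
E
```

```text
t 10.47 tcp [ 0.4417 -0.1443  0.1317] az 89.83 tilt [-1.9e-03  9.0e-04 -1.0e+00] w 0.0855 q [-0.24  0.34  0.51  2.18 -0.26  0.68  2.02]
dx -0.14 dy -0.02 dz 8.17 yaw -0.2
[461.4 265.9] [319.9 218.7]
blob [ 20  25  20  16 169] [458.7 269.1] [ 0.5042 -0.0172  0.018 ]
blob [  3  28  35  32 249] [449.1 280.8] [ 0.5164 -0.0248  0.018 ]
blob [ 0 43  9 17 93] [433.9 288.4] [ 0.5236 -0.0391  0.018 ]
blob [ 66  23  29  59 654] [343.3 211. ] [ 0.4373 -0.128   0.044 ]
```

Request:
send_rows --steps '[{"dx":0.0,"dy":2.0,"dz":-4.0,"yaw":0.0,"gripper":1.0},{"dx":-4.0,"dy":6.0,"dz":-7.0,"yaw":0.0,"gripper":1.0},{"dx":-8.0,"dy":10.0,"dz":-7.0,"yaw":0.0,"gripper":1.0},{"dx":-10.8,"dy":12.8,"dz":-7.0,"yaw":0.0,"gripper":1.0},{"dx":-10.8,"dy":12.8,"dz":-7.0,"yaw":0.0,"gripper":1.0}]'

```text
clock: 11.15
tcp_pos: [0.5523, -0.0131, 0.2018]
orientation: [0.002, -3.141, -0.001]
contact_force: [-0.6, -0.3, -0.3]
grip_width: 0.0856
gripper_force: 0.0
```

Request:
send_rows --steps '[{"dx":0.0,"dy":0.0,"dz":0.0,"yaw":0.0,"gripper":1.0},{"dx":0.0,"dy":0.0,"dz":0.0,"yaw":0.0,"gripper":1.0}]'

```text
clock: 11.4
tcp_pos: [0.5497, -0.0179, 0.2024]
orientation: [-0.007, -3.141, 0.0]
contact_force: [0.1, -0.1, -0.6]
grip_width: 0.0853
gripper_force: 0.0
```

```bash
python3 - <<'E'
from h import *
plan((.443,-.1445,.132,90))
f=shot('wrist','w5'); print((-f['R'].T@f['t']).round(4),np.round(fproj(f,(.501,-.015,.018)),1))
for th in(35,50,65): hole(f,(.501,-.015,.018),th=th)
# depth map -> grid: right-end edge, walls
d=f['depth']; P={}
vv,uu=np.mgrid[0:400:1,0:640:1]; K=f['K']; a=np.stack([(uu-K[0,2])/K[0,0],(vv-K[1,2])/K[1,1]],-1); th=np.linalg.norm(a,axis=-1)
c=np.concatenate([a*(np.tan(th)/np.maximum(th,1e-9))[...,None],np.ones((400,640,1))],-1)*d[...,None]
X=(c-f['t'])@f['R']; np.save('pics/X5.npy',X)
m=(d>0)&(abs(X[...,0]-.5)<.045)&(abs(X[...,1]+.015)<.045)
H={}
for x,y,z in X[m]:
    k=(int(x*500),int(y*500+500)); H[k]=max(H.get(k,0),z)
for kx in range(int(.456*500),int(.546*500)): print('%.3f'%(kx/500),' '.join('%2d'%round(1000*H[(kx,ky)]) if (kx,ky) in H else ' .' for ky in range(500-30,500+15)))
E
```

```text
t 11.4 tcp [ 0.5497 -0.0179  0.2024] az 89.76 tilt [-1.1e-03 -2.0e-04 -1.0e+00] w 0.0853 q [-0.48  0.36  0.5   1.94 -0.22  0.9   1.7 ]
dx 10.61 dy -12.70 dz 7.06 yaw -0.2
[ 0.4736 -0.0163  0.3199] [323.5 135. ]
blob [ 20  21  21  21 330] [323.  134.9] [ 0.5009 -0.0155  0.018 ]
blob [ 20  20  22  22 366] [323.  134.9] [ 0.501  -0.0154  0.018 ]
0.456  0  0  1  1 10 10 19 20 19 10 11 11 11 10 10 11 11 11 10 11 11 11 12 11 11 11 11 11 10 10 11 11 10 12 11 10 11 10 11 12 11  9 12  9 10
0.458  0  1  1  .  9 10 19 20 20 11 11 12 12 11 10 11  9 11 10 11 10 10 11 11 11 11 11 11 10 12 10 11 10 10 10 11 11 12 11 10 10 10 11 10 11
0.460  0  1  0  1 11 16 16 16 15 17 15 16 15 15 15 15 16 17 16 16 16 16 15 16 16 15 16 15 16 16 17 15 15 15 15 16 16 15 15 15 17 11 10 11 11
0.462  0  1  1  8 10 15 15 16 16 16 15 16 17 16 16 16 16 17 16 16 16 17 16 16 16 17 16 16 16 17 16 16 16 15 17 16 15 17 17 16 16 16 15 16 16
0.464  1  1  1  1 10 16 16 17 16 16 16 16 16 16 15 16 17 16 17 16 16 16 15 17 15 16 15 15 16 16 16 16 17 15 15 17 17 17 16 17 17 17 16 16 17
0.466  0  1  1  . 11 16 17 15 15 16 16 16 16 17 16
[... 5136 characters left out ...]
276 276 277 278 263 261 258 256 253 251
0.538 255 257 260 277 277 277 276 276 276 275 16 259 260 262 264 266 269 273 273 273 273 273 273 273 273 273 270 267 265 263 261 259 257 275 275 276 276 276 277 277 260 258 256 254 251
0.540 255 258 260 276 274 271 274 15 14 15 15 256 253 252 258 252 15 264 252 253 260 271 252 269 257 251 253 252 253 258 254 16 256 16 15 15 273 274 275 276 259 258 256 254 251
0.542 254 257 259  9 10 10 10 10 10 11 10 11 10 11 11 11 11 10 11 11 11 11 10 11 11 10 10 10 10 11 10 11 10 10 10 10 11 10 10 10 259 258 256 253 251
0.544 255 255 259 258 10 11 10 10 10 11 11 10 10 10  . 11 11  . 11 11 10 10 10 11 11 10  . 10 11 11 10 11 10 10  9 10 10 10  9 10 259 258 256 230 228
```

Request:
send_rows --steps '[{"dx":4.0,"dy":-5.0,"dz":0.0,"yaw":0.0,"gripper":1.0},{"dx":7.5,"dy":-9.0,"dz":2.0,"yaw":0.0,"gripper":1.0},{"dx":10.6,"dy":-12.7,"dz":6.0,"yaw":0.0,"gripper":1.0},{"dx":10.6,"dy":-12.7,"dz":8.0,"yaw":0.0,"gripper":1.0},{"dx":10.6,"dy":-12.7,"dz":8.0,"yaw":0.0,"gripper":1.0}]'

```text
clock: 12.08
tcp_pos: [0.4429, -0.1442, 0.122]
orientation: [-0.006, -3.139, -0.001]
contact_force: [0.1, -1.0, 0.2]
grip_width: 0.0851
gripper_force: 0.0
```

Request:
send_rows --steps '[{"dx":0.0,"dy":0.0,"dz":0.0,"yaw":0.0,"gripper":1.0},{"dx":0.0,"dy":0.0,"dz":0.0,"yaw":0.0,"gripper":1.0}]'

```text
clock: 12.32
tcp_pos: [0.4456, -0.1432, 0.1236]
orientation: [0.0, 3.14, 0.0]
contact_force: [0.6, -0.4, -0.2]
grip_width: 0.0852
gripper_force: 0.0
```

```bash
python3 - <<'E'
from h import *
plan((.443,-.1445,.035,90))
f=shot('wrist','w6'); print(np.round(fproj(f,(.443,-.1445,.044)),1))
d=f['depth'];vv,uu=np.mgrid[0:400,0:640]; K=f['K']; a=np.stack([(uu-K[0,2])/K[0,0],(vv-K[1,2])/K[1,1]],-1); th=np.linalg.norm(a,axis=-1)
c=np.concatenate([a*(np.tan(th)/np.maximum(th,1e-9))[...,None],np.ones((400,640,1))],-1)*d[...,None]
X=(c-f['t'])@f['R']
m=(d>0)&(abs(X[...,0]-.443)<.04)&(abs(X[...,1]+.1445)<.045)&(abs(X[...,2]-.044)<.004)
p=X[m][:,:2]; r=cv2.minAreaRect((p*1000).astype(np.float32)); print(r, X[m][:,2].mean(), np.percentile(p,[1,99],axis=0))
E
```

```text
t 12.32 tcp [ 0.4456 -0.1432  0.1236] az 89.99 tilt [ 0.002  0.    -1.   ] w 0.0852 q [-0.24  0.36  0.5   2.18 -0.28  0.66  2.03]
dx 0.28 dy -0.13 dz 8.86 yaw -0.0
[318.3 217.2]
((442.1826477050781, -143.8870086669922), (45.99993896484375, 36.52156448364258), 88.79619598388672) 0.044080390191395306 [[ 0.42434883 -0.16631875]
 [ 0.45950085 -0.1216657 ]]
```

Request:
send_rows --steps '[{"dx":0.3,"dy":-0.1,"dz":3.0,"yaw":0.0,"gripper":1.0},{"dx":0.3,"dy":-0.1,"dz":6.0,"yaw":0.0,"gripper":1.0},{"dx":0.3,"dy":-0.1,"dz":8.0,"yaw":0.0,"gripper":1.0},{"dx":0.3,"dy":-0.1,"dz":8.8,"yaw":0.0,"gripper":1.0},{"dx":0.3,"dy":-0.1,"dz":8.8,"yaw":0.0,"gripper":1.0}]'

```text
clock: 13.0
tcp_pos: [0.4418, -0.1445, 0.0348]
orientation: [-0.001, -3.142, -0.0]
contact_force: [-0.0, -0.5, -0.1]
grip_width: 0.0855
gripper_force: 0.0
```

Request:
send_rows --steps '[{"dx":0.0,"dy":0.0,"dz":0.0,"yaw":0.0,"gripper":0.6},{"dx":0.0,"dy":0.0,"dz":0.0,"yaw":0.0,"gripper":0.3},{"dx":0.0,"dy":0.0,"dz":0.0,"yaw":0.0,"gripper":0.3},{"dx":0.0,"dy":0.0,"dz":0.0,"yaw":0.0,"gripper":0.3},{"dx":0.0,"dy":0.0,"dz":0.0,"yaw":0.0,"gripper":0.3}]'

```text
clock: 13.62
tcp_pos: [0.4421, -0.1446, 0.0355]
orientation: [0.002, 3.14, 0.0]
contact_force: [-0.4, -0.6, 6.2]
grip_width: 0.0458
gripper_force: 35.9
```

```bash
python3 - <<'E'
from h import *
plan((.4422,-.1439,.035,90),(.443,-.144,.12,90))
E
```

```text
t 13.62 tcp [ 0.4421 -0.1446  0.0355] az 89.93 tilt [ 1.4e-03  1.0e-04 -1.0e+00] w 0.0458 q [-0.12  0.53  0.37  2.22 -0.43  0.46  2.16]
dx -0.01 dy 0.07 dz 0.05 yaw -0.1
dx -0.11 dy 0.06 dz -8.45 yaw -0.1
```

Request:
send_rows --steps '[{"dx":0.0,"dy":0.0,"dz":-3.0,"yaw":0.0,"gripper":0.3},{"dx":0.0,"dy":0.0,"dz":-7.0,"yaw":0.0,"gripper":0.3},{"dx":-1.0,"dy":3.0,"dz":-10.0,"yaw":0.0,"gripper":0.3},{"dx":-3.0,"dy":7.0,"dz":-10.0,"yaw":0.0,"gripper":0.3},{"dx":-5.0,"dy":11.0,"dz":-10.0,"yaw":0.0,"gripper":0.3}]'

```text
clock: 14.25
tcp_pos: [0.4923, -0.0333, 0.1356]
orientation: [0.003, 3.14, 0.001]
contact_force: [0.1, 0.2, -1.9]
grip_width: 0.0457
gripper_force: 37.0
```

Request:
send_rows --steps '[{"dx":-0.8,"dy":1.9,"dz":0.0,"yaw":0.2,"gripper":0.3},{"dx":-0.8,"dy":1.9,"dz":0.0,"yaw":0.2,"gripper":0.3},{"dx":-0.8,"dy":1.9,"dz":0.0,"yaw":0.2,"gripper":0.3},{"dx":-0.8,"dy":1.9,"dz":0.0,"yaw":0.2,"gripper":0.3}]'

```text
clock: 14.75
tcp_pos: [0.4991, -0.017, 0.1347]
orientation: [-0.011, -3.141, 0.0]
contact_force: [-0.8, -0.9, -0.7]
grip_width: 0.0452
gripper_force: 37.0
```

```bash
cat >> h.py <<'E'
def cloud(f):
    d=f['depth'];vv,uu=np.mgrid[0:400,0:640]; K=f['K']; a=np.stack([(uu-K[0,2])/K[0,0],(vv-K[1,2])/K[1,1]],-1); th=np.linalg.norm(a,axis=-1)
    c=np.concatenate([a*(np.tan(th)/np.maximum(th,1e-9))[...,None],np.ones((400,640,1))],-1)*d[...,None]
    X=(c-f['t'])@f['R']; return X[d>0]
E
python3 - <<'E'
from h import *
plan((.5008,-.0153,.1355,89.7))
f=shot('wrist','w7'); X=cloud(f); o,p,M=tool()
m=(abs(X[:,0]-p[0])<.024)&(abs(X[:,1]-p[1])<.03)&(X[:,2]>p[2]-.0)&(X[:,2]<p[2]+.02)
print(m.sum(),np.median(X[m][:,2])-p[2],np.percentile(X[m],[2,98],axis=0).round(4))
q=X[m]; q=q[abs(q[:,2]-np.median(q[:,2]))<.0025]; print(cv2.minAreaRect((q[:,:2]*1000).astype(np.float32)),np.percentile(q,[1,99],axis=0).round(4))
E
```

```text
t 14.75 tcp [ 0.4991 -0.017   0.1347] az 89.61 tilt [-4.e-04 -2.e-04 -1.e+00] w 0.0452 q [-0.5   0.39  0.51  2.1  -0.29  0.71  1.75]
dx -0.17 dy 0.17 dz -0.08 yaw -0.1
9583 0.008579345148797934 [[ 0.4809 -0.0418  0.1361]
 [ 0.5152  0.0099  0.1503]]
((498.835205078125, -16.110916137695312), (58.1224365234375, 36.93824768066406), 89.12777709960938) [[ 0.481  -0.0393  0.1413]
 [ 0.5161  0.0075  0.1451]]
```

Request:
send_rows --steps '[{"dx":-0.2,"dy":0.1,"dz":1.5,"yaw":0.0,"gripper":0.3},{"dx":-0.2,"dy":0.1,"dz":3.0,"yaw":0.0,"gripper":0.3},{"dx":-0.2,"dy":0.1,"dz":3.0,"yaw":0.0,"gripper":0.3},{"dx":-0.2,"dy":0.1,"dz":3.0,"yaw":0.0,"gripper":0.3},{"dx":-0.2,"dy":0.1,"dz":3.0,"yaw":0.0,"gripper":0.3}]'

```text
clock: 15.42
tcp_pos: [0.502, -0.0146, 0.105]
orientation: [0.007, 3.141, 0.0]
contact_force: [0.1, -0.4, -1.3]
grip_width: 0.0456
gripper_force: 36.9
```

```bash
python3 - <<'E'
from h import *
plan((.5008,-.0153,.0535,89.7))
f=shot('wrist','w8'); X=cloud(f); o,p,M=tool()
m=(abs(X[:,0]-p[0])<.024)&(abs(X[:,1]-p[1])<.03)&(X[:,2]>p[2])&(X[:,2]<p[2]+.02)
q=X[m]; q=q[abs(q[:,2]-np.median(q[:,2]))<.0025]; P=np.percentile(q,[1,99],axis=0);print(P.round(4),P.mean(0).round(4))
m=(abs(X[:,2]-.060)<.004)&(abs(X[:,1]+.015)<.03)&(X[:,0]>.465)&(X[:,0]<.535)
w=X[m];print('front wall',np.percentile(w[w[:,0]<.49],[2,98],axis=0).round(4),'rear',len(w[w[:,0]>.51]))
E
```

```text
t 15.43 tcp [ 0.502  -0.0146  0.105 ] az 89.73 tilt [ 6.e-04  1.e-04 -1.e+00] w 0.0456 q [-0.48  0.44  0.47  2.12 -0.33  0.65  1.79]
dx 0.12 dy -0.07 dz 5.15 yaw 0.0
[[ 0.4839 -0.037   0.1115]
 [ 0.519   0.0097  0.1153]] [ 0.5015 -0.0136  0.1134]
front wall [[ 0.4752 -0.0343  0.0577]
 [ 0.478   0.0039  0.0603]] rear 0
```

Request:
send_rows --steps '[{"dx":0.0,"dy":-0.1,"dz":0.8,"yaw":0.0,"gripper":0.3},{"dx":0.0,"dy":-0.1,"dz":1.6,"yaw":0.0,"gripper":0.3},{"dx":0.0,"dy":-0.1,"dz":2.2,"yaw":0.0,"gripper":0.3},{"dx":0.0,"dy":-0.1,"dz":2.2,"yaw":0.0,"gripper":0.3}]'

```text
clock: 15.98
tcp_pos: [0.5012, -0.0156, 0.0821]
orientation: [-0.007, -3.14, 0.0]
contact_force: [0.1, -0.6, -1.9]
grip_width: 0.0456
gripper_force: 36.9
```

No contact, and the cube is inside the walls (underside at about 0.047). Continuing down.

Request:
send_rows --steps '[{"dx":0.0,"dy":0.0,"dz":0.8,"yaw":0.0,"gripper":0.3},{"dx":0.0,"dy":0.0,"dz":1.5,"yaw":0.0,"gripper":0.3},{"dx":0.0,"dy":0.0,"dz":2.0,"yaw":0.0,"gripper":0.3},{"dx":0.0,"dy":0.0,"dz":2.0,"yaw":0.0,"gripper":0.3}]'

```text
clock: 16.48
tcp_pos: [0.5014, -0.0157, 0.0622]
orientation: [-0.007, -3.141, 0.0]
contact_force: [0.2, 0.4, -1.8]
grip_width: 0.0455
gripper_force: 37.0
```

Request:
send_rows --steps '[{"dx":0.0,"dy":0.0,"dz":0.3,"yaw":0.0,"gripper":0.3},{"dx":0.0,"dy":0.0,"dz":0.5,"yaw":0.0,"gripper":0.3},{"dx":0.0,"dy":0.0,"dz":0.6,"yaw":0.0,"gripper":0.3}]'

```text
clock: 16.85
tcp_pos: [0.5017, -0.0156, 0.0566]
orientation: [-0.007, -3.142, -0.0]
contact_force: [-0.1, 0.3, -1.7]
grip_width: 0.0456
gripper_force: 37.0
```

Request:
send_rows --steps '[{"dx":0.0,"dy":0.0,"dz":0.15,"yaw":0.0,"gripper":0.3},{"dx":0.0,"dy":0.0,"dz":0.25,"yaw":0.0,"gripper":0.3},{"dx":0.0,"dy":0.0,"dz":0.3,"yaw":0.0,"gripper":0.3},{"dx":0.0,"dy":0.0,"dz":0.3,"yaw":0.0,"gripper":0.3}]'

```text
clock: 17.35
tcp_pos: [0.5017, -0.0156, 0.0537]
orientation: [-0.007, -3.142, 0.0]
contact_force: [0.5, 0.0, -1.6]
grip_width: 0.0453
gripper_force: 37.0
```

Request:
send_rows --steps '[{"dx":0.0,"dy":0.0,"dz":0.05,"yaw":0.0,"gripper":0.3},{"dx":0.0,"dy":0.0,"dz":0.1,"yaw":0.0,"gripper":0.3}]'

```text
clock: 17.6
tcp_pos: [0.5017, -0.0156, 0.0534]
orientation: [-0.007, -3.142, -0.001]
contact_force: [-4.8, 1.3, 14.5]
grip_width: 0.0457
gripper_force: 38.7
```

Request:
send_rows --steps '[{"dx":0.0,"dy":0.0,"dz":-0.1,"yaw":0.0,"gripper":0.3},{"dx":0.0,"dy":0.0,"dz":-0.1,"yaw":0.0,"gripper":0.65},{"dx":0.0,"dy":0.0,"dz":-0.1,"yaw":0.0,"gripper":0.7},{"dx":0.0,"dy":0.0,"dz":-0.1,"yaw":0.0,"gripper":0.7}]'

```text
clock: 18.1
tcp_pos: [0.5017, -0.0156, 0.0537]
orientation: [0.007, 3.142, -0.0]
contact_force: [-0.3, 0.1, 0.2]
grip_width: 0.0597
gripper_force: 0.0
```

Request:
send_rows --steps '[{"dx":0.0,"dy":0.0,"dz":-2.0,"yaw":0.0,"gripper":0.7},{"dx":0.0,"dy":0.0,"dz":-6.0,"yaw":0.0,"gripper":0.7},{"dx":0.0,"dy":0.0,"dz":-11.0,"yaw":0.0,"gripper":0.7},{"dx":0.0,"dy":0.0,"dz":-15.0,"yaw":0.0,"gripper":0.7},{"dx":0.0,"dy":0.0,"dz":-15.0,"yaw":0.0,"gripper":0.7}]'

```text
clock: 18.73
tcp_pos: [0.5036, -0.0155, 0.2065]
orientation: [0.007, 3.136, 0.003]
contact_force: [0.2, 0.7, -1.0]
grip_width: 0.06
gripper_force: 0.0
```

Request:
send_rows --steps '[{"dx":0.0,"dy":0.0,"dz":0.0,"yaw":0.0,"gripper":0.0},{"dx":0.0,"dy":0.0,"dz":0.0,"yaw":0.0,"gripper":0.0},{"dx":0.0,"dy":0.0,"dz":0.0,"yaw":0.0,"gripper":0.0},{"dx":0.0,"dy":0.0,"dz":0.0,"yaw":0.0,"gripper":0.0},{"dx":0.0,"dy":0.0,"dz":0.0,"yaw":0.0,"gripper":0.0}]'

```text
clock: 19.35
tcp_pos: [0.5016, -0.0156, 0.2035]
orientation: [-0.007, -3.141, 0.0]
contact_force: [-0.5, 0.6, 0.5]
grip_width: -0.0002
gripper_force: 0.0
```

```bash
cat >> h.py <<'E'
def top(X,x,y,hx,hy,z,tz=.004):
    m=(abs(X[:,0]-x)<hx)&(abs(X[:,1]-y)<hy)&(abs(X[:,2]-z)<tz); q=X[m]
    if len(q)<20: return print('few',len(q))
    P=np.percentile(q,[1,99],axis=0); A=np.c_[q[:,:2]-q[:,:2].mean(0),np.ones(len(q))]; k=np.linalg.lstsq(A,q[:,2],rcond=None)[0]
    print(len(q),'lo',P[0].round(4),'hi',P[1].round(4),'mid',P.mean(0)[:2].round(4),'z',q[:,2].mean().round(4),'slope',k[:2].round(3))
E
python3 - <<'E'
from h import *
plan((.4375,.02,.2,90),(.4375,.03,.057,90))
f=shot('wrist','w9'); X=cloud(f)
print('round');top(X,.501,-.015,.017,.03,.062)
s=shot('scene','s9');K=s['K']
vv,uu=np.mgrid[0:400,0:640];c=np.stack([(uu-K[0,2])/K[0,0],(vv-K[1,2])/K[1,1],np.ones((400,640))],-1)*s['depth'][...,None]
S=((c-s['t'])@s['R']).reshape(-1,3)
for Y,n in((X,'wrist'),(S,'scene')):
    print(n,'pin');top(Y,.4375,.066,.012,.03,.048,.006)
    print('square');top(Y,.501,.153,.024,.03,.062)
E
```

```text
t 19.35 tcp [ 0.5016 -0.0156  0.2035] az 89.73 tilt [-4.e-04 -2.e-04 -1.e+00] w -0.0002 q [-0.57  0.28  0.57  2.05 -0.2   0.87  1.68]
dx 6.43 dy 3.53 dz 0.35 yaw -0.3
dx 6.43 dy 4.54 dz 14.65 yaw -0.3
round
1952 lo [ 0.4843 -0.0365  0.0601] hi [0.5178 0.008  0.0638] mid [ 0.5011 -0.0142] z 0.0621 slope [ 0.01  -0.001]
wrist pin
258 lo [0.4299 0.0618 0.0423] hi [0.4455 0.0768 0.051 ] mid [0.4377 0.0693] z 0.0489 slope [0.029 0.181]
square
1464 lo [0.4777 0.1313 0.0583] hi [0.5192 0.1765 0.0639] mid [0.4984 0.1539] z 0.0618 slope [0.034 0.013]
scene pin
20 lo [0.4275 0.0604 0.0424] hi [0.4463 0.0752 0.0536] mid [0.4369 0.0678] z 0.0476 slope [-0.009  0.423]
square
76 lo [0.4781 0.1284 0.0584] hi [0.5241 0.1744 0.0654] mid [0.5011 0.1514] z 0.062 slope [-0.017  0.016]
```

Seated flat: the top is at z=0.062 with no slope. The grip pin is at (0.4377, 0.069). Next I'll bring the closed fingers down on the right side of the pin.

Request:
send_rows --steps '[{"dx":3.3,"dy":1.9,"dz":0.0,"yaw":0.0,"gripper":0.0},{"dx":6.6,"dy":3.8,"dz":0.5,"yaw":0.0,"gripper":0.0},{"dx":6.6,"dy":3.8,"dz":5.5,"yaw":0.0,"gripper":0.0},{"dx":6.6,"dy":3.8,"dz":10.5,"yaw":0.0,"gripper":0.0},{"dx":6.6,"dy":3.8,"dz":10.5,"yaw":0.0,"gripper":0.0}]'

```text
clock: 20.08
tcp_pos: [0.4334, 0.0221, 0.0965]
orientation: [-0.008, -3.135, 0.004]
contact_force: [-0.2, -0.0, 1.5]
grip_width: 0.0002
gripper_force: 0.0
```

Request:
send_rows --steps '[{"dx":0.0,"dy":0.0,"dz":2.3,"yaw":0.0,"gripper":0.0},{"dx":0.0,"dy":0.0,"dz":4.3,"yaw":0.0,"gripper":0.0},{"dx":0.0,"dy":0.0,"dz":4.3,"yaw":0.0,"gripper":0.0},{"dx":0.0,"dy":0.0,"dz":4.3,"yaw":0.0,"gripper":0.0}]'

```text
clock: 20.58
tcp_pos: [0.437, 0.0228, 0.0573]
orientation: [0.008, 3.139, 0.001]
contact_force: [-0.0, 0.0, 0.6]
grip_width: -0.0
gripper_force: 0.0
```

```bash
python3 - <<'E'
from h import *
plan((.4355,.04,.056,89.8),(.4355,.132,.056,89.8))
f=shot('wrist','w10'); X=cloud(f); print('pin');top(X,.4375,.069,.012,.03,.048,.006)
E
```

```text
t 20.57 tcp [0.437  0.0228 0.0573] az 89.71 tilt [ 2.2e-03  7.0e-04 -1.0e+00] w -0.0 q [-0.54  0.45  0.41  2.28 -0.4   0.47  1.76]
dx 0.16 dy 1.72 dz 0.13 yaw -0.1
dx 0.20 dy 10.92 dz 0.13 yaw -0.1
pin
878 lo [0.4294 0.0621 0.0424] hi [0.4442 0.0774 0.051 ] mid [0.4368 0.0697] z 0.0486 slope [0.212 0.128]
```

Request:
send_rows --steps '[{"dx":0.0,"dy":1.5,"dz":0.0,"yaw":0.0,"gripper":0.0},{"dx":0.0,"dy":2.2,"dz":0.0,"yaw":0.0,"gripper":0.0},{"dx":0.0,"dy":2.9,"dz":0.0,"yaw":0.0,"gripper":0.0},{"dx":0.0,"dy":3.6,"dz":0.0,"yaw":0.0,"gripper":0.0},{"dx":0.0,"dy":4.3,"dz":0.0,"yaw":0.0,"gripper":0.0}]'

```text
clock: 21.25
tcp_pos: [0.4363, 0.0658, 0.0558]
orientation: [0.008, 3.141, -0.0]
contact_force: [0.7, -3.0, 1.7]
grip_width: 0.0002
gripper_force: 1.5
```

Request:
send_rows --steps '[{"dx":0.0,"dy":0.7,"dz":0.0,"yaw":0.0,"gripper":0.0},{"dx":0.0,"dy":1.4,"dz":0.0,"yaw":0.0,"gripper":0.0},{"dx":0.0,"dy":2.1,"dz":0.0,"yaw":0.0,"gripper":0.0},{"dx":0.0,"dy":2.8,"dz":0.0,"yaw":0.0,"gripper":0.0},{"dx":0.0,"dy":3.5,"dz":0.0,"yaw":0.0,"gripper":0.0}]'

```text
clock: 21.88
tcp_pos: [0.4364, 0.1012, 0.0557]
orientation: [0.007, 3.141, 0.0]
contact_force: [2.5, -2.9, 1.2]
grip_width: -0.0002
gripper_force: 1.5
```

```bash
python3 - <<'E'
from h import *
plan((.4355,.132,.056,89.8))
f=shot('wrist','w11'); X=cloud(f); print('pin');top(X,.437,.125,.014,.03,.048,.006)
print('square');top(X,.501,.215,.024,.03,.062)
print('round');top(X,.501,.045,.017,.05,.062)
E
```

```text
t 21.88 tcp [0.4364 0.1012 0.0557] az 89.73 tilt [ 4.e-04  0.e+00 -1.e+00] w -0.0002 q [-0.71  0.47  0.42  2.26 -0.41  0.49  1.6 ]
dx 0.10 dy 3.08 dz -0.03 yaw -0.1
pin
1351 lo [0.4246 0.0955 0.0421] hi [0.4438 0.131  0.0537] mid [0.4342 0.1133] z 0.0485 slope [ 0.225 -0.056]
square
226 lo [0.477  0.208  0.0581] hi [0.4915 0.2304 0.063 ] mid [0.4843 0.2192] z 0.06 slope [0.224 0.009]
round
few 0
```

Request:
send_rows --steps '[{"dx":0.0,"dy":0.7,"dz":0.0,"yaw":0.0,"gripper":0.0},{"dx":0.0,"dy":1.4,"dz":0.0,"yaw":0.0,"gripper":0.0},{"dx":0.0,"dy":2.0,"dz":0.0,"yaw":0.0,"gripper":0.0},{"dx":0.0,"dy":2.4,"dz":0.0,"yaw":0.0,"gripper":0.0},{"dx":0.0,"dy":2.6,"dz":0.0,"yaw":0.0,"gripper":0.0}]'

```text
clock: 22.55
tcp_pos: [0.4363, 0.127, 0.0557]
orientation: [-0.007, -3.141, -0.0]
contact_force: [1.4, -2.8, -0.2]
grip_width: 0.0002
gripper_force: 1.3
```

Request:
send_rows --steps '[{"dx":0.0,"dy":0.15,"dz":0.0,"yaw":0.0,"gripper":0.0},{"dx":0.0,"dy":0.3,"dz":0.0,"yaw":0.0,"gripper":0.0}]'

```text
clock: 22.8
tcp_pos: [0.4363, 0.1296, 0.0557]
orientation: [-0.008, -3.141, 0.0]
contact_force: [2.7, -2.7, -1.0]
grip_width: -0.0004
gripper_force: 1.3
```

Request:
send_rows --steps '[{"dx":0.0,"dy":0.1,"dz":0.0,"yaw":0.0,"gripper":0.0},{"dx":0.0,"dy":0.2,"dz":0.0,"yaw":0.0,"gripper":0.0}]'

```text
clock: 23.05
tcp_pos: [0.4363, 0.1317, 0.0557]
orientation: [-0.008, -3.141, 0.0]
contact_force: [1.7, -3.2, 0.3]
grip_width: -0.0002
gripper_force: 1.3
```

Request:
send_rows --steps '[{"dx":0.0,"dy":0.05,"dz":0.0,"yaw":0.0,"gripper":0.0},{"dx":0.0,"dy":0.1,"dz":0.0,"yaw":0.0,"gripper":0.0}]'

```text
clock: 23.3
tcp_pos: [0.4363, 0.1327, 0.0557]
orientation: [-0.007, -3.141, 0.0]
contact_force: [1.9, -3.2, -0.3]
grip_width: -0.0003
gripper_force: 1.9
```

Request:
send_rows --steps '[{"dx":0.0,"dy":0.05,"dz":0.0,"yaw":0.0,"gripper":0.0},{"dx":0.0,"dy":0.1,"dz":0.0,"yaw":0.0,"gripper":0.0}]'

```text
clock: 23.55
tcp_pos: [0.4363, 0.1328, 0.0557]
orientation: [-0.008, -3.141, 0.001]
contact_force: [1.7, -6.3, -0.1]
grip_width: -0.0001
gripper_force: 3.3
```

Request:
send_rows --steps '[{"dx":0.0,"dy":0.05,"dz":0.0,"yaw":0.0,"gripper":0.0},{"dx":0.0,"dy":0.1,"dz":0.0,"yaw":0.0,"gripper":0.0}]'

```text
clock: 23.8
tcp_pos: [0.4363, 0.1329, 0.0556]
orientation: [-0.01, -3.141, 0.003]
contact_force: [2.3, -9.1, 1.3]
grip_width: -0.0002
gripper_force: 4.6
```

The end stop is reached: the tool stalled with the force rising, and the pin is at about y=0.155, which fits 85 mm of travel. One firm nudge, then I'll retreat and verify.

Request:
send_rows --steps '[{"dx":0.0,"dy":0.1,"dz":0.0,"yaw":0.0,"gripper":0.0},{"dx":0.0,"dy":0.1,"dz":0.0,"yaw":0.0,"gripper":0.0},{"dx":0.0,"dy":-0.5,"dz":0.0,"yaw":0.0,"gripper":0.0},{"dx":0.0,"dy":-2.0,"dz":0.0,"yaw":0.0,"gripper":0.0},{"dx":0.0,"dy":-3.0,"dz":0.0,"yaw":0.0,"gripper":0.0}]'

```text
clock: 24.42
tcp_pos: [0.4359, 0.104, 0.0557]
orientation: [-0.007, -3.141, -0.0]
contact_force: [-0.6, 0.1, 0.1]
grip_width: 0.0001
gripper_force: 0.0
```

Request:
send_rows --steps '[{"dx":0.0,"dy":0.0,"dz":-5.0,"yaw":0.0,"gripper":0.0},{"dx":0.0,"dy":0.0,"dz":-10.0,"yaw":0.0,"gripper":0.0},{"dx":0.0,"dy":0.0,"dz":-16.0,"yaw":0.0,"gripper":0.0},{"dx":0.0,"dy":0.0,"dz":-16.0,"yaw":0.0,"gripper":0.0},{"dx":0.0,"dy":0.0,"dz":-16.0,"yaw":0.0,"gripper":0.0}]'

```text
clock: 25.05
tcp_pos: [0.4357, 0.1046, 0.2155]
orientation: [-0.007, -3.141, -0.001]
contact_force: [-0.5, 0.2, -0.9]
grip_width: 0.0001
gripper_force: 0.0
```

```bash
python3 - <<'E'
from h import *
plan((.4355,.132,.056,89.8)); print(tool()[0]['contact_force'])
f=shot('wrist','w12'); X=cloud(f)
print('pin');top(X,.437,.153,.012,.03,.048,.006)
print('square');top(X,.501,.24,.017,.03,.062)
print('round under arm (front strip)');top(X,.490,.07,.014,.03,.062)
print('rack round bay/others in scene');s=shot('scene','s12');a=np.load('pics/scene0.npz')['color'].astype(int)
d=abs(s['color'].astype(int)-a).max(2)>60; n,l,st,c=cv2.connectedComponentsWithStats(d.astype(np.uint8))
for k in range(1,n):
    if st[k][4]>12: print(st[k])
E
```

```text
t 25.05 tcp [0.4357 0.1046 0.2155] az 89.75 tilt [-5.e-04  8.e-04 -1.e+00] w 0.0001 q [-0.95  0.16  0.65  2.15 -0.13  0.86  1.34]
dx 0.02 dy 2.72 dz 15.95 yaw -0.0
[-0.46330676  0.1737146  -0.92143894]
pin
234 lo [0.4299 0.1474 0.0422] hi [0.4449 0.1633 0.0512] mid [0.4374 0.1553] z 0.049 slope [0.147 0.044]
square
1169 lo [0.4849 0.2165 0.0587] hi [0.5175 0.2617 0.0639] mid [0.5012 0.2391] z 0.0621 slope [0.022 0.009]
round under arm (front strip)
few 0
rack round bay/others in scene
[100  33  10  12  64]
[133  36   8  18  62]
[147  46  32  55 995]
[176  49  20  15  79]
[126  52   6  11  18]
[269  84   5   9  31]
[ 261   86   31   98 1475]
[151  88  10   9  37]
[171 110  10  11  61]
[268 118   7   4  15]
[175 121   9  15  64]
[131 134   4   7  16]
[171 134   4   5  13]
[194 139  79  40 981]
[176 141  20  37 429]
[134 142   6   5  13]
[141 157   9  10  57]
[149 167  16  12  51]
[271 170   4   5  17]
[284 171  11  12  67]
[326 177  44  29 530]
[271 181  29  25 293]
[308 182  12  12  74]
[274 197   4   5  13]
[303 199   6   8  34]
[275 204  26  33 473]
[191 210   4   4  13]
[320 214   9   6  33]
[154 223   7   6  28]
[315 222   6   4  18]
[200 226   8  22  85]
[298 227  43  27 592]
[153 241   8  20  73]
[375 241   8   6  41]
[164 274   6   5  20]
```

```bash
python3 -c "
from h import *
print(workorder.hand_in())"
```

```text
the job is handed in; nothing more can be done
None
```

The round-window cube is seated fully down in the slider's right seat with its side window towards the lamp, the slider is at its left stop, and the job was handed in at about 25 s; the cube itself could not be seen under the arm at the end.

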